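# Lock the sprung jaw of the board holder at its tape mark

## Task

The circuit-board holder on the bench has to be opened for the next board. With its cam lever still open, draw the sprung sliding jaw back along the rail until its pointer stands over the strip of paper tape wrapped round the rail, and only there squeeze the cam lever shut against the jaw's back plate, as the spring would snap an unlocked jaw closed again. Finish while still holding the jaw like that, lever and back plate squeezed between the fingers and the pointer on the tape, and leave the other things on the bench where they are.

Things in the scene. Friction and masses are not known exactly. Their poses are not given: they have to be found in the camera images.
- holder: Board holder, fixed on the bench. Origin on the bench under the middle of its rail, a dark grey upright flat bar 304 mm long along y, 12 mm thick in x, 16 to 44 mm above the bench. x points square off the rail, away from the robot. Two dark cross feet, 110 x 24 mm, 16 mm high, at y +-140 mm. Fixed jaw at the +y end, 70 mm wide in x, 71 mm high; the sliding jaw opens towards -y.
- jaw (a joint): How far the sliding jaw is drawn back towards holder -y, in m: 0 = sprung closed (its start) to 0.105. A spring in the rail pulls it to 0 (3 N at 0, 6 N at the end) unless it is held or locked; drag about 1 N. Its upright, 70 mm wide in x and 71 mm high, stands 80 mm to the +y side of the pull bar; hands work between the two. Bar, plate, pointer and lever move with the jaw.
- jaw_bar (a point): Centre of the sliding jaw's pull bar: a round steel bar 10 mm thick and 110 mm long, level and square to the rail (along holder x), 56 mm above the bench. Open fingers standing on its +y side, one on either side of the rail, draw the jaw back by pushing the bar towards -y.
- jaw_grip (a point): Squeeze point, 38 mm to the +y side of the pull bar, 56 mm above the bench. Squeeze along holder x, from above, here or nearer the bar: lever and back plate measure 29 mm across when shut (this point is their middle), 50 mm when open (plate's outer face 14 mm to +x, open lever's tip 36 mm to -x). Keep fingertips above 34 mm (hinge ears below that) and the palm above 75 mm.
- jaw_pointer (a point): Tip of the jaw's pointer: a thin steel nib lying on top of the rail, 26 mm on the -y side of the pull bar's centre line, 46 mm above the bench.
- tape_mark: The length mark: a strip of cream paper tape, 12 mm wide along the rail, wrapped round it. Origin on the top of the rail in the middle of the strip, axes as the holder's. It lies 45 to 90 mm on the -y side of where the pointer starts.
- cam_lever (a joint): Angle of the cam lever, rad: 0 = open (handle leans out to holder -x), 0.60 = shut (handle upright against the jaw). Its hinge runs along the rail, 27 mm above the bench, on the rail's -x side. The cam bites on the rail from about 0.15, passes dead centre at 0.55, then stays shut and locks the jaw. The lever stays where it is left; its tip takes 6 to 14 N to shut.
- cam_handle (a point): Middle of the handle of the cam lever: a black plastic paddle 58 mm long along the rail with a rounded tip 66 mm above the bench when shut, on the -x side of the rail. 
- back_plate (a point): Middle of the outer face of the sliding jaw's back plate: an upright grey steel plate 70 mm long along the rail, 4 mm thick, 20 to 69 mm above the bench, on the +x side of the rail, opposite the cam lever.
- next_board: Bystander: blue module board, 40 x 62 mm, 11 mm high, lying behind the rail.
- dish: Bystander: round grey screw dish, 72 mm wide, 18 mm high, behind the rail.
- jar: Bystander: small white jar with a black lid, 31 mm wide, 26 mm high, by the fixed jaw.
- tweezers: Bystander: black tweezers, 128 mm long, 9 mm high, lying in front of the rail.
- cutter: Bystander: blue-handled side cutter, 134 mm long, 12 mm high, lying at the left of the bench.
- driver: Bystander: screwdriver with a red handle, 174 mm long, lying at the back.
- bottle: Bystander: white bottle, 64 mm wide, 132 mm high, at the back.
- brush: Bystander: black brush, 146 mm long, 8 mm high, lying at the right.

How it is judged:
By the outcome, as a careful person would: the job done as asked, in the order asked, and still so for the second after the job is handed in, while the arm keeps its last pose, push and grip.
It also fails if it takes over 32 s, if anything falls off the work surface, if the arm or the gripper's body presses on something with over 40 N, if the wrist force passes 120 N, or if a joint passes its speed limit or range.

## Robot

A 7-joint arm with a two-finger parallel gripper is mounted at the origin on a cart in front of the work surface, level with it; the furniture and walls round the work are solid. World frame = base frame: x ahead of the robot, y to its left, z up, the work surface at z = 0. Lengths are in mm, angles in rad, forces in N, time in s.
With the tool pointing down it reaches from about 350 to 900 mm from the base axis. Payload 19.9 kg.
Tool frame: the origin (TCP) lies at the very end of the fingers, on their centre line; the grasp point (between the pads) lies 19 mm behind it (r.grip_depth is the distance from the TCP to the grasp point, in mm); y points along the fingers, x is the direction in which the jaws open and shut, and the axes are right-handed (so a half turn about y gives the same grasp; the last joint's range is limited). The gripper opens to 94 mm and grips with 3 to 60 N. Pads are 16 mm wide; open, the fingers measure 119 mm over their backs; the gripper's body (75 mm by 177 mm) begins 78 mm behind the grasp point.
Start: joints at [1.242, 0.417, -0.01, 1.614, 0.005, 1.111, -0.053], TCP at [177.396, -599.274, 205.425] pointing down, gripper open.
Joint ranges: [-2.81, 2.81], [-0.39, 2.02], [-1.27, 1.25], [0.06, 2.57], [-1.19, 4.33], [0.19, 2], [-2.82, 2.82]. Speed limits (rad/s): [1.89, 1.89, 2.39, 2.39, 3.01, 3.01, 3.01].

## Interface

Orientations are given as a unit quaternion [w, x, y, z].
In Python, from station import r gives the robot as it stands. The module is installed in compiled form; this text tells all that it offers.
- The arm moves only by the tool carry_out, never from a script. Its argument "plan" is a list of rows, each an object with "fingers": the closure, from 0 (fully open) to 1 (shut); "dp": the shift along the world's x, y, z scaled (see below), a list of three; "dr": the turn, a rotation vector about the world's x, y, z scaled (see below), a list of three. A call has exactly 10 rows; each row shifts and turns the pose as measured when the row begins; what a row does not reach is not made up. The controller multiplies each number of a shift by 0.03 m and each number of a turn by 4 degrees. A row lasts 1/12 s, in which the tool goes at most 41.7 mm and 7.16 degrees, less where a joint would pass 70% of its speed; a pose out of reach is approached as far as the arm can. A call with a number of a shift or a turn outside -1 to 1 is refused whole. A call with a gripper value outside its range is refused whole. The fingers move at their own pace and stop on an object; "grip_force" is the grip in N (left out, the last holds). Time passes only in rows, so rows that do not move let the fingers close, or fill a call up. It gives the time, the measured TCP pose, the force and the opening at its end, in the units of the state.
- r.sense(): the state, without advancing time (a new reading comes with each control period).
- r.grab_frame(name): name is "scene" or "top" or "wrist"; returns a dict with "img" (400x640x3 uint8, red, green, blue), "fx", "fy", "cx", "cy" (pixels), "k1" (the pictures are not rectified: a ray, as slopes to the right and down, at radius r is drawn at 1 + k1 r^2 times it, then the intrinsics apply), "R" (3x3) and "t" (3): a world point X has camera coordinates R X + t; the wrist camera has in their place "mount" (4x4, takes a point from camera to tool coordinates, whose origin is the TCP and whose axes are the tool frame's). Camera axes: x right, y down, z forward; pixel columns grow to the right and rows downward; lengths in mm; the calibration is good to about 2 mm. A picture is of the moment at which its call begins: read the wrist's pose just before it. There is no depth.
- r.finish_job(): hands the job in, once; it reports no verdict.
Trained networks look in a picture, given as the dict that the camera call returned (one of the last four; its "shot" number tells which), for a name from the list of things; names that differ only in an ending like _2 or _b are one class to them, and where a whole thing is asked for, a point or a joint stands for the part that bears it (a point fixed in the world has none). Each returns a list of dicts, best first, with "conf" (0 to 1); they miss things now and then, are a little off and sometimes report something else, mostly with a low value. They report only what shows in the picture. A call takes as long as a camera call.
- r.cut_out(query, picture): "pixels" (400x640 bool, what is visible of it) and "position" ([column, row] in pixels, amid what is visible of it).
- r.pinpoint(query, picture): "position" ([column, row] in pixels: a listed point, or the origin of a listed thing).
The state is a dict: "time": time; "joints": joint angles; "qvel": joint speeds; "joint_torque": joint torques, N m; "tool_pos": TCP position; "eef_rot": TCP orientation; "wrist_force": force on the tool from outside, world axes, zero at the start; "ft_torque": the same for the moment, N m; "width": finger opening in mm.
Only numpy, scipy, OpenCV 4.12 (cv2) and the standard library are available. Lean on these libraries where they do the work, as an engineer would, in place of code of your own. Each camera call takes 0.05 s, during which the arm holds its last target. There are 200 camera calls.

## Working session

There is one attempt and no reset: what is moved stays moved. The work goes in short steps, Python scripts to look and compute and a tool call to move; the robot and the scene stay as the last step left them, time stands still between calls to the robot, and variables do not carry over. Pictures are saved under pics/ and viewed, about 8 in all and at most 12, crops included, and the job is handed in when it is done.

Besides the shell and the picture viewer there is one more tool, called after "Emit:" in YAML: its name, and indented under it one key for each argument. carry_out: Moves the arm, as the interface text tells. Its arguments: {"type":"object","properties":{"plan":{"type":"array","items":{"type":"object","properties":{"fingers":{"type":"number"},"dp":{"type":"array","items":{"type":"number","minimum":-1,"maximum":1}},"dr":{"type":"array","items":{"type":"number","minimum":-1,"maximum":1}}}}},"grip_force":{"type":"number"}},"required":["plan"]}

```bash
mkdir -p pics; cat > h.py <<'E'
from station import r
import numpy as np, cv2
def ray(p,f):
    u=np.array([(p[0]-f['cx'])/f['fx'],(p[1]-f['cy'])/f['fy']]);d=u.copy()
    for _ in range(20): d=u/(1+f['k1']*(d@d))
    c=np.array([d[0],d[1],1.]);R=np.array(f['R']);t=np.array(f['t'])
    return -R.T@t, R.T@c
def atz(p,f,z):
    o,d=ray(p,f); return o+d*(z-o[2])/d[2]
def proj(X,f):
    c=np.array(f['R'])@np.array(X)+np.array(f['t']); s=c[:2]/c[2]; s=s*(1+f['k1']*(s@s))
    return s*[f['fx'],f['fy']]+[f['cx'],f['cy']]
def save(f,n): cv2.imwrite('pics/'+n,f['img'][:,:,::-1])
def tri(ps,fs):
    A=np.zeros((3,3));b=np.zeros(3)
    for p,f in zip(ps,fs):
        o,d=ray(p,f);d/=np.linalg.norm(d);M=np.eye(3)-np.outer(d,d);A+=M;b+=M@o
    return np.linalg.solve(A,b)
def wrist():
    from scipy.spatial.transform import Rotation as Ro
    s=r.sense();f=r.grab_frame('wrist');q=s['eef_rot']
    T=np.eye(4);T[:3,:3]=Ro.from_quat([q[1],q[2],q[3],q[0]]).as_matrix();T[:3,3]=s['tool_pos']
    C=np.linalg.inv(T@np.array(f['mount']));f['R']=C[:3,:3];f['t']=C[:3,3];return f
E
python3 - <<'E'
from h import *
np.set_printoptions(precision=1,suppress=True)
s=r.sense();print({k:np.round(v,3) for k,v in s.items()})
Z=dict(holder=0,jaw_bar=56,jaw_grip=56,jaw_pointer=46,tape_mark=44,cam_handle=60,back_plate=45)
fs={n:r.grab_frame(n) for n in('scene','top')}
for n,f in fs.items(): save(f,n+'0.png'); print(n,f['fx'],-np.array(f['R']).T@f['t'])
for k,z in Z.items():
    P=[]
    for n,f in fs.items():
        a=r.pinpoint(k,f)
        if a: P.append((a[0]['position'],f));print(k,n,np.round(a[0]['position']),round(a[0]['conf'],2),atz(a[0]['position'],f,z))
    if len(P)==2: print('   tri',tri(*zip(*P)))
E
```

```text
{'time': np.float64(0.0), 'joints': array([ 1.2,  0.4, -0. ,  1.6,  0. ,  1.1, -0.1]), 'qvel': array([ 0., -0., -0., -0., -0., -0.,  0.]), 'joint_torque': array([  0. , -85.1,   0.6, -42.6,  -0. ,   0. ,   0. ]), 'tool_pos': array([ 177.3, -598.9,  204.8]), 'eef_rot': array([ 0.6, -0.6,  0.4, -0.4]), 'wrist_force': array([-0.9, -0.3,  0.1]), 'ft_torque': array([-0.,  0., -0.]), 'width': np.float64(93.68)}
scene 388.3587777549763 [ -36.7 -515.2  432. ]
top 442.70653745766015 [ 386.4  -10.5 1188.1]
holder scene [320. 215.] 0.98 [553.8   6.9   0. ]
holder top [326. 200.] 0.9 [536.3  -1.1   0. ]
   tri [537.3  -3.5  10.2]
jaw_bar scene [320. 194.] 0.97 [549.9   2.   56. ]
jaw_bar top [328. 193.] 0.9 [547.6  -8.   56. ]
   tri [544.9  -6.   60.7]
jaw_grip scene [306. 188.] 0.67 [554.3  48.6  56. ]
jaw_grip top [308. 192.] 0.89 [549.7  43.5  56. ]
   tri [549.1  43.4  59.4]
jaw_pointer scene [332. 202.] 0.86 [554.7 -29.9  46. ]
jaw_pointer top [332. 194.] 0.95 [548.6 -18.1  46. ]
   tri [553.3 -22.8  43.5]
tape_mark scene [349. 206.] 0.6 [562.  -69.5  44. ]
tape_mark top [348. 191.] 0.42 [556.9 -58.   44. ]
   tri [561.3 -62.7  41.2]
cam_handle scene [297. 200.] 0.71 [492.4  18.1  60. ]
cam_handle top [313. 205.] 0.69 [517.1  31.3  60. ]
   tri [515.4  34.9  46.4]
back_plate scene [309. 192.] 0.69 [563.2  46.8  45. ]
back_plate top [308. 187.] 0.79 [564.7  45.6  45. ]
   tri [564.   46.3  45. ]
```

```bash
python3 - <<'E'
import cv2,numpy as np
a=cv2.imread('pics/top0.png');b=cv2.imread('pics/scene0.png')
print(a.shape)
cv2.imwrite('pics/t1.png',cv2.resize(a[120:270,220:440],None,fx=3.6,fy=3.6,interpolation=cv2.INTER_CUBIC)[:540])
cv2.imwrite('pics/s1.png',cv2.resize(b[110:290,200:460],None,fx=3,fy=3,interpolation=cv2.INTER_CUBIC))
E
```

```text
(400, 640, 3)
```

View pics/t1.png

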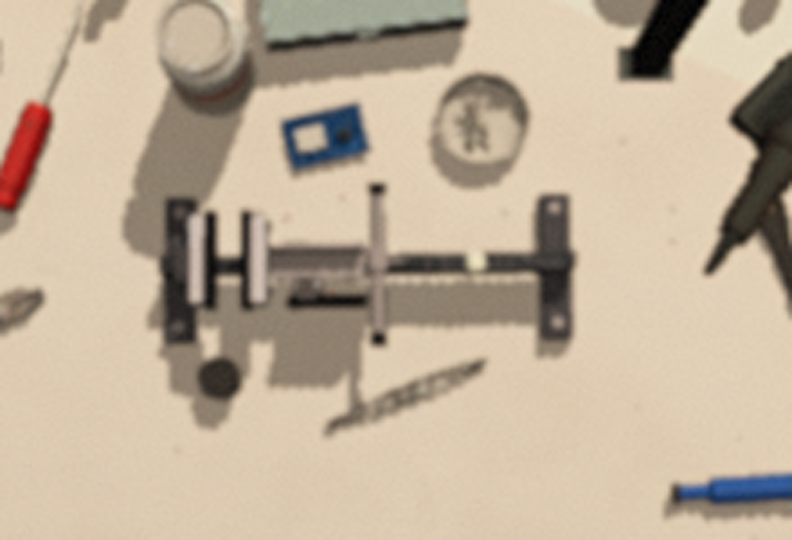

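View pics/s1.png

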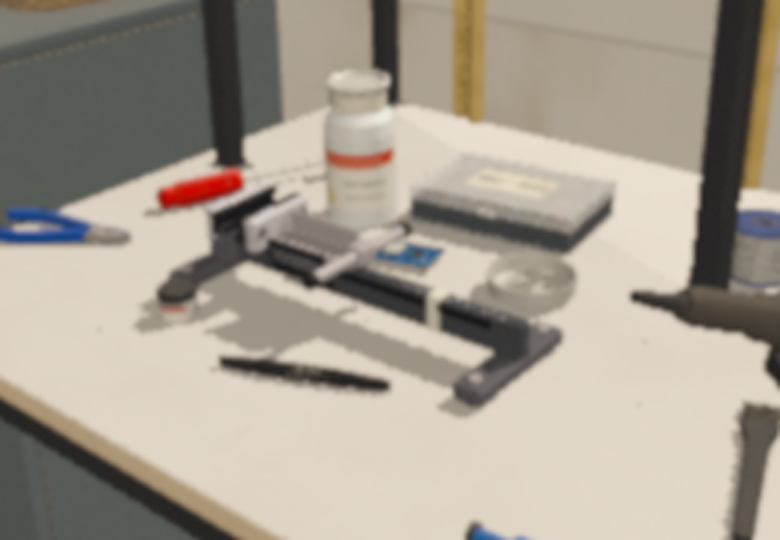

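```bash
python3 - <<'E'
from h import *
from scipy.spatial.transform import Rotation as Ro
np.set_printoptions(precision=2,suppress=True)
q=r.sense()['eef_rot'];M=Ro.from_quat([q[1],q[2],q[3],q[0]]).as_matrix();print(M)
f=r.grab_frame('top')
for n,p,z in [('bar+',(377,190),56),('bar-',(377,338),56),('barmid',(377,263),56),('tape',(477,260),44),('fooR+',(553,197),16),('footR-',(553,343),8),('footL+',(180,200),16),('footL-',(180,343),8),('plate',(318,250),69),('lever',(328,300),60),('railR',(520,263),44),('railL',(230,264),44)]:
    print(n,atz((p[0]/3.6+220,p[1]/3.6+120),f,z))
# grey-level refinement not needed yet
f=wrist();save(f,'w0.png')
E
```

```text
[[ 0.28 -0.    0.96]
 [-0.96  0.    0.28]
 [-0.   -1.   -0.  ]]
bar+ [601.61   2.37  56.  ]
bar- [494.33   0.65  56.  ]
barmid [548.33   1.52  56.  ]
tape [553.31 -70.82  44.  ]
fooR+ [ 605.8  -128.77   16.  ]
footR- [ 497.14 -129.56    8.  ]
footL+ [599.55 150.34  16.  ]
footL- [492.84 147.74   8.  ]
plate [555.18  43.45  69.  ]
lever [520.59  35.98  60.  ]
railR [ 551.57 -101.99   44.  ]
railL [547.73 108.41  44.  ]
```

Emit:
carry_out:
  plan:
    - {"dp":[0.5,0.87,0],"dr":[0,0,0.78],"fingers":0}
    - {"dp":[0.5,0.87,0],"dr":[0,0,0.78],"fingers":0}
    - {"dp":[0.5,0.87,0],"dr":[0,0,0.78],"fingers":0}
    - {"dp":[0.5,0.87,0],"dr":[0,0,0.78],"fingers":0}
    - {"dp":[0.5,0.87,0],"dr":[0,0,0.78],"fingers":0}
    - {"dp":[0.5,0.87,0],"dr":[0,0,0.78],"fingers":0}
    - {"dp":[0.5,0.87,0],"dr":[0,0,0.78],"fingers":0}
    - {"dp":[0.5,0.87,0],"dr":[0,0,0.78],"fingers":0}
    - {"dp":[0.5,0.87,0],"dr":[0,0,0.78],"fingers":0}
    - {"dp":[0.5,0.87,0],"dr":[0,0,0.78],"fingers":0}

```text
time: 1.73
tool_pos: [327.1, -330.9, 205.1]
eef_rot: [-0.66, 0.663, -0.25, 0.251]
wrist_force: [1.2, -0.4, 0.4]
width: 94.0
```

Emit:
carry_out:
  plan:
    - {"dp":[0.54,0.86,0],"dr":[0,0,0.78],"fingers":0}
    - {"dp":[0.54,0.86,0],"dr":[0,0,0.78],"fingers":0}
    - {"dp":[0.54,0.86,0],"dr":[0,0,0.78],"fingers":0}
    - {"dp":[0.54,0.86,0],"dr":[0,0,0.78],"fingers":0}
    - {"dp":[0.54,0.86,0],"dr":[0,0,0.78],"fingers":0}
    - {"dp":[0.54,0.86,0],"dr":[0,0,0.78],"fingers":0}
    - {"dp":[0.54,0.86,0],"dr":[0,0,0.78],"fingers":0}
    - {"dp":[0.54,0.86,0],"dr":[0,0,0.78],"fingers":0}
    - {"dp":[0.54,0.86,0],"dr":[0,0,0.78],"fingers":0}
    - {"dp":[0.54,0.86,0],"dr":[0,0,0.78],"fingers":0}

```text
time: 2.57
tool_pos: [494.8, -59.1, 207.9]
eef_rot: [-0.703, 0.707, -0.051, 0.057]
wrist_force: [-0.1, -1.0, 0.7]
width: 93.7
```

Emit:
carry_out:
  plan:
    - {"dp":[0.5,0.8,0],"dr":[0,0,0.7],"fingers":0}
    - {"dp":[0.5,0.8,0],"dr":[0,0,0.7],"fingers":0}
    - {"dp":[0.5,0.8,-0.2],"dr":[0,0,0.7],"fingers":0}
    - {"dp":[0.4,0.7,-0.4],"dr":[0,0,0.4],"fingers":0}
    - {"dp":[0,0,-0.4],"dr":[0,0,0],"fingers":0.1}
    - {"dp":[0,0,-0.4],"dr":[0,0,0],"fingers":0.1}
    - {"dp":[0,0,-0.4],"dr":[0,0,0],"fingers":0.1}
    - {"dp":[0,0,0],"dr":[0,0,0],"fingers":0.1}
    - {"dp":[0,0,0],"dr":[0,0,0],"fingers":0.1}
    - {"dp":[0,0,0],"dr":[0,0,0],"fingers":0.1}

```text
time: 3.4
tool_pos: [555.9, 43.6, 151.7]
eef_rot: [-0.705, 0.709, 0.017, -0.009]
wrist_force: [-0.8, 0.4, -0.7]
width: 84.6
```

```bash
python3 - <<'E'
from h import *
from scipy.spatial.transform import Rotation as Ro
np.set_printoptions(precision=2,suppress=True)
s=r.sense();q=s['eef_rot'];print(s['tool_pos'],Ro.from_quat([q[1],q[2],q[3],q[0]]).as_matrix(),s['width'],s['time'],s['joints'])
f=wrist();save(f,'w1.png')
for k,z in dict(jaw_bar=56,jaw_grip=56,jaw_pointer=46,tape_mark=44,back_plate=45).items():
    for a in r.pinpoint(k,f)[:1]: print(k,np.round(a['position']),a['conf'],atz(a['position'],f,z))
E
```

```text
[555.93  43.58 151.67] [[ 1.    0.01 -0.04]
 [ 0.04 -0.    1.  ]
 [ 0.01 -1.   -0.  ]] 84.56415692922319 3.4 [ 0.35  0.41 -0.61  1.83  0.29  0.98 -0.34]
jaw_bar [310. 236.] 0.6 [549.82   2.22  56.  ]
jaw_grip [309. 199.] 0.78 [548.11  41.24  56.  ]
jaw_pointer [311. 261.] 0.58 [551.89 -31.06  46.  ]
tape_mark [312. 293.] 0.58 [554.29 -71.14  44.  ]
back_plate [321. 190.] 0.91 [559.79  47.16  45.  ]
```

View pics/w1.png

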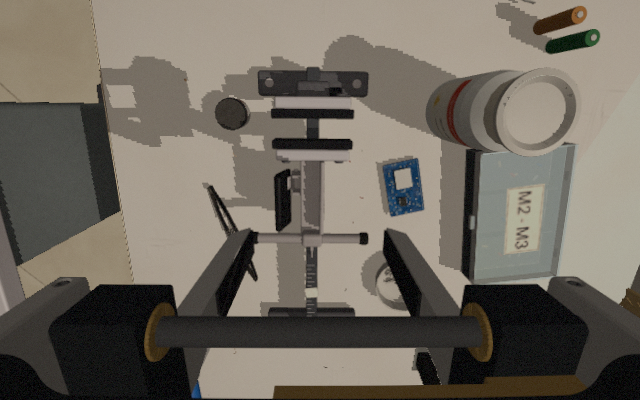

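Emit:
carry_out:
  plan:
    - {"dp":[-0.12,-0.25,0],"dr":[0,0.07,-0.15],"fingers":0.1}
    - {"dp":[-0.12,-0.24,0],"dr":[0,0.06,-0.15],"fingers":0.1}
    - {"dp":[0,0,-0.3],"dr":[0,0,0],"fingers":0.1}
    - {"dp":[0,0,-0.6],"dr":[0,0,0],"fingers":0.1}
    - {"dp":[0,0,-0.6],"dr":[0,0,0],"fingers":0.1}
    - {"dp":[0,0,-0.6],"dr":[0,0,0],"fingers":0.1}
    - {"dp":[0,0,-0.6],"dr":[0,0,0],"fingers":0.1}
    - {"dp":[0,0,-0.2],"dr":[0,0,0],"fingers":0.1}
    - {"dp":[0,0,0],"dr":[0,0,0],"fingers":0.1}
    - {"dp":[0,0,0],"dr":[0,0,0],"fingers":0.1}

```text
time: 4.53
tool_pos: [547.4, 25.1, 60.0]
eef_rot: [-0.705, 0.709, 0.005, -0.002]
wrist_force: [0.4, 0.6, 0.4]
width: 84.6
```

Emit:
carry_out:
  plan:
    - {"dp":[0.05,0.05,-0.3],"dr":[0,0,0.1],"fingers":0.1}
    - {"dp":[0,0,-0.3],"dr":[0,0,0],"fingers":0.1}
    - {"dp":[0,0,-0.07],"dr":[0,0,0],"fingers":0.1}
    - {"dp":[0,0,0],"dr":[0,0,0],"fingers":0.1}
    - {"dp":[0,0,0],"dr":[0,0,0],"fingers":0.1}
    - {"dp":[0,0,0],"dr":[0,0,0],"fingers":0.1}
    - {"dp":[0,0,0],"dr":[0,0,0],"fingers":0.1}
    - {"dp":[0,0,0],"dr":[0,0,0],"fingers":0.1}
    - {"dp":[0,0,0],"dr":[0,0,0],"fingers":0.1}
    - {"dp":[0,0,0],"dr":[0,0,0],"fingers":0.1}

```text
time: 5.37
tool_pos: [551.1, 26.8, 41.1]
eef_rot: [-0.705, 0.709, 0.009, -0.003]
wrist_force: [0.1, -0.7, -0.6]
width: 84.6
```

```bash
python3 - <<'E'
from h import *
np.set_printoptions(precision=2,suppress=True)
f=wrist();save(f,'w2.png')
g=r.grab_frame('top');save(g,'t2.png')
for nm,F in (('w',f),('t',g)):
  for k,z in dict(jaw_bar=56,jaw_pointer=46,tape_mark=44).items():
    for a in r.pinpoint(k,F)[:1]: print(nm,k,np.round(a['position']),a['conf'],atz(a['position'],F,z))
cv2.imwrite('pics/w2c.png',cv2.resize(f['img'][100:400,180:460,::-1],None,fx=2,fy=2))
E
```

```text
w jaw_bar [314. 288.] 0.63 [549.16  -0.33  56.  ]
w tape_mark [320. 359.] 0.64 [553.8  -69.26  44.  ]
```

View pics/w2c.png

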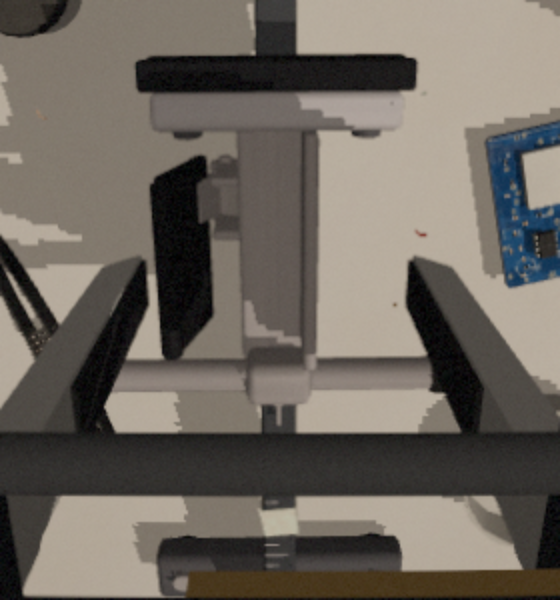

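Emit:
carry_out:
  plan:
    - {"dp":[-0.08,-0.3,0],"dr":[0,0,0],"fingers":0.1}
    - {"dp":[0,-0.3,0],"dr":[0,0,0],"fingers":0.1}
    - {"dp":[0,-0.3,0],"dr":[0,0,0],"fingers":0.1}
    - {"dp":[0,-0.3,0],"dr":[0,0,0],"fingers":0.1}
    - {"dp":[0,-0.3,0],"dr":[0,0,0],"fingers":0.1}
    - {"dp":[0,0,0],"dr":[0,0,0],"fingers":0.1}
    - {"dp":[0,0,0],"dr":[0,0,0],"fingers":0.1}
    - {"dp":[0,0,0],"dr":[0,0,0],"fingers":0.1}
    - {"dp":[0,0,0],"dr":[0,0,0],"fingers":0.1}
    - {"dp":[0,0,0],"dr":[0,0,0],"fingers":0.1}

```text
time: 6.6
tool_pos: [549.1, -20.3, 41.2]
eef_rot: [-0.707, 0.707, 0.011, -0.003]
wrist_force: [1.1, 3.9, -1.8]
width: 84.9
```

```bash
python3 - <<'E'
from h import *
np.set_printoptions(precision=2,suppress=True)
f=wrist();save(f,'w3.png');print(r.sense()['tool_pos'],r.sense()['wrist_force'])
for k,z in dict(jaw_bar=56,jaw_pointer=46,tape_mark=44).items():
    for a in r.pinpoint(k,f)[:1]: print(k,np.round(a['position']),a['conf'],atz(a['position'],f,z))
cv2.imwrite('pics/w3c.png',cv2.resize(f['img'][150:400,220:420,::-1],None,fx=2.4,fy=2.4))
E
```

```text
[549.12 -20.24  41.18] [ 1.46  3.48 -1.22]
jaw_bar [323. 274.] 0.88 [552.09 -37.35  56.  ]
jaw_pointer [322. 302.] 0.82 [552.66 -65.3   46.  ]
tape_mark [322. 307.] 0.5 [552.96 -70.06  44.  ]
```

View pics/w3c.png

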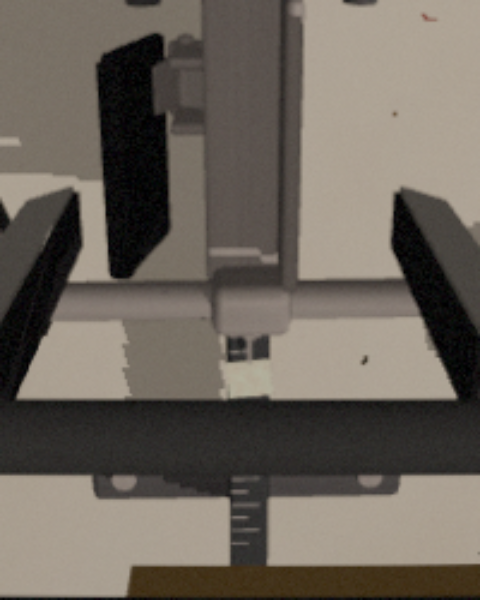

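Emit:
carry_out:
  plan:
    - {"dp":[0,-0.1,0],"dr":[0,0,0],"fingers":0.1}
    - {"dp":[0,-0.1,0],"dr":[0,0,0],"fingers":0.1}
    - {"dp":[0,0,0],"dr":[0,0,0],"fingers":0.1}
    - {"dp":[0,0,0],"dr":[0,0,0],"fingers":0.1}
    - {"dp":[0,0,0],"dr":[0,0,0],"fingers":0.1}
    - {"dp":[0,0,0],"dr":[0,0,0],"fingers":0.1}
    - {"dp":[0,0,0],"dr":[0,0,0],"fingers":0.1}
    - {"dp":[0,0,0],"dr":[0,0,0],"fingers":0.1}
    - {"dp":[0,0,0],"dr":[0,0,0],"fingers":0.1}
    - {"dp":[0,0,0],"dr":[0,0,0],"fingers":0.1}

```text
time: 7.63
tool_pos: [549.2, -24.6, 41.2]
eef_rot: [0.707, -0.707, -0.012, 0.004]
wrist_force: [1.5, 3.3, -1.8]
width: 84.8
```

```bash
python3 - <<'E'
from h import *
np.set_printoptions(precision=2,suppress=True)
f=wrist();save(f,'w4.png');s=r.sense();print(s['tool_pos'],s['wrist_force'],s['time'])
g=r.grab_frame('scene');save(g,'s4.png')
for nm,F in (('w',f),('s',g)):
  for k,z in dict(jaw_bar=56,jaw_pointer=46,tape_mark=44).items():
    for a in r.pinpoint(k,F)[:1]: print(nm,k,np.round(a['position'],1),a['conf'],atz(a['position'],F,z))
for row in range(262,325,4): print(row,atz((322,row),f,44)[1],f['img'][row,312:332:3].mean(1).astype(int))
a=cv2.resize(f['img'][255:330,280:365,::-1],None,fx=6,fy=6,interpolation=cv2.INTER_CUBIC)
p=proj((553,-68,44),g).astype(int);print(p)
b=cv2.resize(g['img'][p[1]-30:p[1]+30,p[0]-22:p[0]+22,::-1],(330,450),interpolation=cv2.INTER_CUBIC)
cv2.imwrite('pics/c4.png',cv2.resize(np.hstack([cv2.resize(a,(450,450)),b]),None,fx=1,fy=1))
E
```

```text
[549.2  -24.61  41.18] [ 1.32  3.9  -0.94] 7.6833
w jaw_bar [320.2 275.7] 0.96 [550.69 -42.86  56.  ]
w jaw_pointer [322.3 303.3] 0.76 [553.   -70.19  46.  ]
w tape_mark [323.2 302. ] 0.59 [553.68 -70.59  44.  ]
s jaw_bar [333. 200.] 0.96 [546.12 -38.66  56.  ]
s jaw_pointer [342.8 201.3] 0.88 [569.9  -47.06  46.  ]
s tape_mark [282.2 171.3] 0.67 [614.4  189.84  44.  ]
262 -39.90185461142823 [57 51 55 53 49 52 52]
266 -42.846499856358 [55 54 54 56 55 57 56]
270 -45.81767998979719 [74 81 85 81 85 84 87]
274 -48.81583885271987 [111 115 118 116 118 118 122]
278 -51.84143014515029 [117 124 123 123 124 128 125]
282 -54.89491771710831 [115 121 120 123 121 123 128]
286 -57.976775869892045 [117 123 125 124 123 124 127]
290 -61.087489668139064 [129  62  99 100 126  63  60]
294 -64.22755526312844 [110  23  41  49 119 114 133]
298 -67.39748022780881 [160 165 164 166 142 169 165]
302 -70.59778390406265 [135 162 170 170 162 165 167]
306 -73.82899776274147 [110 151 167 167 164 169 169]
310 -77.09166577703351 [162 106 122 101  84  78  60]
314 -80.38634480975574 [135  45  51  50  51  48  49]
318 -83.71360501518953 [22 19 28 24 29 19 25]
322 -87.07403025611399 [34 35 34 34 34 34 27]
[345 207]
```

View pics/c4.png

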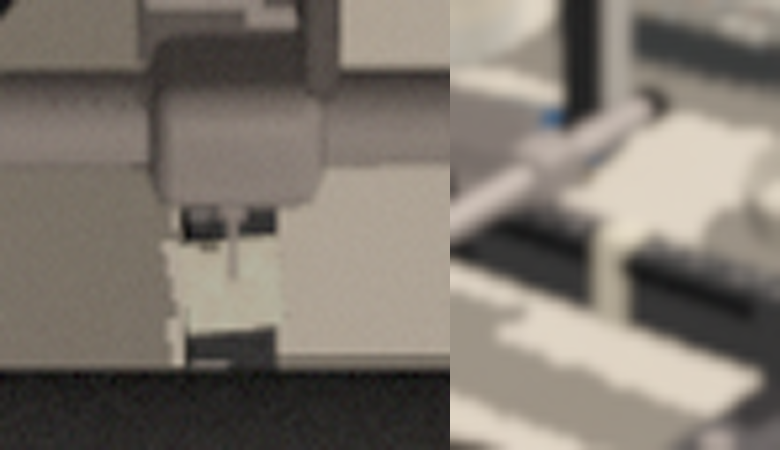

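Emit:
carry_out:
  grip_force: 40
  plan:
    - {"dp":[0,0,0],"dr":[0,0,0],"fingers":0.2}
    - {"dp":[0,0,0],"dr":[0,0,0],"fingers":0.26}
    - {"dp":[0,0,0],"dr":[0,0,0],"fingers":0.32}
    - {"dp":[0,0,0],"dr":[0,0,0],"fingers":0.38}
    - {"dp":[0,0,0],"dr":[0,0,0],"fingers":0.44}
    - {"dp":[0,0,0],"dr":[0,0,0],"fingers":0.5}
    - {"dp":[0,0,0],"dr":[0,0,0],"fingers":0.55}
    - {"dp":[0,0,0],"dr":[0,0,0],"fingers":0.6}
    - {"dp":[0,0,0],"dr":[0,0,0],"fingers":0.6}
    - {"dp":[0,0,0],"dr":[0,0,0],"fingers":0.6}

```text
time: 8.87
tool_pos: [547.8, -24.9, 41.5]
eef_rot: [-0.707, 0.707, 0.011, -0.005]
wrist_force: [-2.0, 3.5, 4.4]
width: 37.7
```

Emit:
carry_out:
  grip_force: 40
  plan:
    - {"dp":[0.04,0,0],"dr":[0,0,0],"fingers":0.65}
    - {"dp":[0.02,0,0],"dr":[0,0,0],"fingers":0.7}
    - {"dp":[0,0,0],"dr":[0,0,0],"fingers":0.8}
    - {"dp":[0,0,0],"dr":[0,0,0],"fingers":1}
    - {"dp":[0,0,0],"dr":[0,0,0],"fingers":1}
    - {"dp":[0,0,0],"dr":[0,0,0],"fingers":1}
    - {"dp":[0,0,0],"dr":[0,0,0],"fingers":1}
    - {"dp":[0,0,0],"dr":[0,0,0],"fingers":1}
    - {"dp":[0,0,0],"dr":[0,0,0],"fingers":1}
    - {"dp":[0,0,0],"dr":[0,0,0],"fingers":1}

```text
time: 9.7
tool_pos: [548.5, -24.7, 41.3]
eef_rot: [-0.707, 0.707, 0.01, -0.006]
wrist_force: [-0.3, 3.2, 4.1]
width: 30.1
```

```bash
python3 - <<'E'
from h import *
f=wrist();save(f,'w5.png');s=r.sense();print(s['tool_pos'],s['wrist_force'],s['time'],s['width'])
cv2.imwrite('pics/c5.png',cv2.resize(f['img'][200:340,240:400,::-1],None,fx=4,fy=4,interpolation=cv2.INTER_CUBIC))
E
```

```text
[548.45431835 -24.69243242  41.32221105] [-0.00940347  3.76296426  4.85105883] 9.75 30.240216840906253
```

View pics/c5.png

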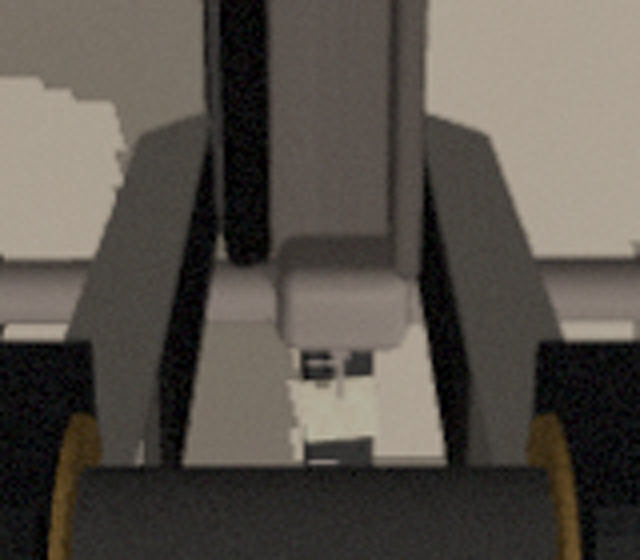

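Emit:
carry_out:
  grip_force: 58
  plan:
    - {"dp":[0,-0.02,0],"dr":[0,0,0],"fingers":1}
    - {"dp":[0,0,0],"dr":[0,0,0],"fingers":1}
    - {"dp":[0,0,0],"dr":[0,0,0],"fingers":1}
    - {"dp":[0,0,0],"dr":[0,0,0],"fingers":1}
    - {"dp":[0,0,0],"dr":[0,0,0],"fingers":1}
    - {"dp":[0,0,0],"dr":[0,0,0],"fingers":1}
    - {"dp":[0,0,0],"dr":[0,0,0],"fingers":1}
    - {"dp":[0,0,0],"dr":[0,0,0],"fingers":1}
    - {"dp":[0,0,0],"dr":[0,0,0],"fingers":1}
    - {"dp":[0,0,0],"dr":[0,0,0],"fingers":1}

```text
time: 10.58
tool_pos: [548.8, -24.8, 41.3]
eef_rot: [-0.707, 0.707, 0.01, -0.006]
wrist_force: [1.4, 4.5, 4.1]
width: 29.2
```

```bash
python3 - <<'E'
from h import *
f=wrist();save(f,'w6.png');s=r.sense();print(s['tool_pos'],s['wrist_force'],s['time'],s['width'])
for k,z in dict(jaw_bar=56,jaw_pointer=46,tape_mark=44,jaw_grip=56).items():
    for a in r.pinpoint(k,f)[:1]: print(k,np.round(a['position'],1),a['conf'],atz(a['position'],f,z))
for row in range(284,314): print(row,round(atz((322,row),f,44)[1],1),f['img'][row,316:332].mean(1).astype(int))
E
```

```text
[548.81154832 -24.83211773  41.32569706] [1.39868475 4.25916916 3.51651326] 10.6333 29.397988965161424
jaw_pointer [323.1 299.4] 0.82 [553.11383765 -67.4047884   46.        ]
tape_mark [321.6 301.4] 0.52 [552.21215793 -70.44806709  44.        ]
jaw_grip [320.6 214.7] 0.85 [549.61214389  -2.90459502  56.        ]
284 -56.7 [123 123 123 124 122 122 124 124 124 123 127 122 123 123 124 125]
285 -57.5 [122 122 121 122 120 122 124 124 122 123 123 124 122 124 122 124]
286 -58.3 [116 116 115 117 114 117 118 115 117 118 117 115 117 117 119 114]
287 -59.1 [ 88  93  90  89  89  94 108 114 116 116 108  94  94  92  93  93]
288 -59.8 [ 50  64  60  54  51  62  97 122 124 123 108  66  59  61  62  61]
289 -60.6 [ 39  49  53  45  35  48  83 116 122 112  95  62  52  54  52  52]
290 -61.4 [ 82 113 112 109  96  85 115 122 122  94  63  57  54  53  50  47]
291 -62.2 [ 62  83  84  85  69  66  77 106 121  91  49  47  53  52  52  48]
292 -63.0 [ 38  48  50  50  44  35  47  93 119  93  53  52  46  47  51  50]
293 -63.8 [ 30  47  47  49  44  36  50  93 120  91  51  55  58  58  71  80]
294 -64.5 [ 39  48  47  54
[... 745 characters left out ...]
164 166 166 164 164 165 167 165 164 163 163 163 165 167 167 167]
305 -73.3 [166 166 166 163 163 163 166 167 168 165 165 163 165 167 167 166]
306 -74.2 [166 166 165 163 163 164 165 166 166 164 164 165 165 167 166 167]
307 -75.0 [168 165 164 164 163 165 168 167 166 165 166 165 164 164 164 166]
308 -75.8 [155 167 166 164 164 167 166 169 167 165 162 163 163 163 164 166]
309 -76.6 [150 166 164 166 163 158 144 142 141 134 122 118 118 103  85  84]
310 -77.4 [ 86 100  94  82  84  81  75  71  69  69  61  59  58  58  49  53]
311 -78.2 [39 51 54 49 50 50 50 51 53 49 48 52 52 54 54 53]
312 -79.1 [32 48 49 47 52 51 47 51 50 53 52 51 49 45 48 55]
313 -79.9 [37 47 46 52 47 50 50 53 47 50 51 52 50 51 48 52]
```

```bash
python3 -c "
from station import r
s=r.sense();print(s['width'],s['tool_pos'],s['time']);print(r.finish_job())"
```

```text
29.374460823424315 [548.81885743 -24.81347079  41.33413392] 10.8333
the job is handed in; nothing more can be done
None
```

I drew the sliding jaw back by its pull bar with the cam lever open. Once the pointer was on the tape, I squeezed the lever shut against the back plate. I handed the job in at about 10.8 s, still holding the jaw with 58 N set.

**Last checks**
- **Lever:** the finger opening is 29.4 mm, against 29 mm expected when shut. At 40 N it had stopped at about 30 mm, so I raised the grip.
- **Pointer:** in the last wrist picture the tip is about 3 mm inside the +y edge of the 12 mm tape. It was about 5.5 mm in before squeezing, so the jaw seems to have slipped back 1–2 mm as the cam bit. It is on the tape but not centred.
- **Forces:** the wrist force was about 6 N at the last reading.

**Gaps and disagreements**
- I did not test the lock by letting go.
- I took no final picture of the other things on the bench. I saw no sign of contact with them.
- The scene camera's pointer and tape detections disagreed with the wrist camera and were clearly wrong, so I used the wrist pictures.

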